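# Open the double-latched dust-filter box

### The job

The filter of the green bench dust-filter box is due for changing: give the red wing latch its quarter turn clockwise, lift the lid by its front rail just until it comes up against the safety catch, feel along under the rail for the catch's blade and press it aside towards the hose spigot while you raise the lid. Swing the lid up to its stop and leave it standing open. Go gently: do not wrench the lid against the catch or strain the blade, and leave the jar, the offcut and the spare filter where they are.

Things in the scene. Friction and masses are not known exactly. Their poses are not given: they have to be found in the camera images.
- box: Green sheet-metal dust-filter box with a grey lid, fixed to the bench: 220 mm deep (x), 340 mm wide (y), 120 mm high to the rim. Origin under its centre, z up. The front, with the rail, looks to its -x, towards the robot. The black hose spigot is on its +y end.
- lid (a joint): Angle of the lid: 0 shut, its stop at 0.95 rad. Stiff hinge: it stays where it is left; at the rail about 6 to 8 N lift it. With the latch open it comes up freely to 0.048 rad (rail 12 mm higher); there the safety catch stops it. Below 0.028 rad a rib of the lid blocks the catch. Once the lid is past 0.07 rad the catch can no longer hold it.
- lid_hinge (a point): Point of the hinge line, mid-width, at the height of the rim. The hinge line runs along the box's y, at the back, 110 mm behind the box's centre.
- rail_mid (a point): Middle of the lid's pull rail: a round steel bar 14 mm thick, 170 mm long along the box's y, open below. It lies 42 mm in front of the box's front face, 262 mm in front of the hinge line and 134 mm above the bench when shut. Its end brackets are at +-85 mm. Between the bar and the lid's edge 33 mm are free for a finger.
- catch_slot (a point): Point of the box's front face in mid-width, 120 mm above the bench (rim height). The catch's black upright blade, 6 mm thick (y), stands out of a slot here to below the rail, top 124 mm above the bench, foot at 84 mm. Where along the slot is not known: from 20 mm to the -y side of this point to 25 mm to the +y side (box axes).
- latch (a joint): Turn of the wing latch: 0 latched (up to 0.12 at the start), 1.57 fully open; grows clockwise seen from above; the lid is free from about 1.1. Stays where it is left (0.12 N m). At 0 the wing lies along the lid's y.
- wing (a point): Point on the axis of the red wing of the latch, 9 mm below its top: the wing is 42 mm long, 10 mm thick, stands 23 mm above the lid's top face; 75 mm behind the box's front face in mid-width, 146 mm above the bench when the lid is shut.
- blade_way (a point): Point at the -y end of the slot, below the rail's axis, 124 mm above the bench, 60 mm to the -y side of mid-width: clear of the blade. The blade is pressed from here towards +y. It begins to give at 2 N, takes about 5 N to press clear, 10 to 12 mm of travel 20 mm in front of the box's face, meets a hard stop at 16 mm and springs back when let go.
- jar: Glass jar with a steel cap, 84 mm across, 150 mm high, standing; origin under its centre. To be left alone.
- offcut: Pale wood offcut 130 x 50 x 28 mm lying flat; origin under its centre. To be left alone.
- spare_filter: White spare filter cassette 110 x 150 x 40 mm lying flat; origin under its centre. To be left alone.

How it is judged:
By the outcome, as a careful person would: the job done as asked, in the order asked, and still so for the second after the job is handed in, with the robot touching nothing.
It also fails if it takes over 64 s, if anything falls off the work surface, if the arm or the gripper's body presses on something with over 40 N, if the wrist force passes 120 N, or if a joint passes its speed limit or range.

### The arm

A 6-joint arm with a two-finger parallel gripper is mounted at the origin on the work surface. World frame = base frame: x ahead of the robot, y to its left, z up, the work surface at z = 0. Lengths are in mm, angles in rad, forces in N, time in s.
With the tool pointing down it reaches from about 325 to 875 mm from the base axis. Payload 4.4 kg.
Tool frame: the origin (TCP) lies at the very end of the fingers, on their centre line; the grasp point (between the pads) lies 19 mm behind it (arm.grip_point_offset is the z of the grasp point in the tool frame, in mm); z points along the fingers, y is the direction in which the jaws open and shut (so a half turn about z gives the same grasp; the last joint's range is limited). The gripper opens to 85 mm and grips with 20 to 120 N. Pads are 22 mm wide; open, the fingers measure 114 mm over their backs; the gripper's body (76 mm by 85 mm) begins 54 mm behind the grasp point. The pads swing forward as they close: fully open they stand 13 mm farther back than shut.
Start: joints at [-1.466, 0.207, 1.542, -0, 1.393, -0.15], TCP at [144.917, -556.441, 203.582] pointing down, gripper open.
Joint ranges: [-2.73, 2.73], [-0.86, 2.22], [0.23, 2.46], [-1.11, 4.25], [0.08, 2.63], [-2.82, 2.82]. Speed limits (rad/s): [2.79, 2.79, 3.14, 3.14, 3.14, 3.14].

### API

Orientations are given as [roll, pitch, yaw] about the fixed x, y, z axes, in that order (R = Rz(yaw) Ry(pitch) Rx(roll)).
In Python, from plant import arm gives the robot as it stands.
- The arm moves only by the shell command python3 -m jog 'ROWS' [OPENING] [FORCE]. ROWS is JSON, a list of rows, each a list of 4 numbers: the shift along the tool's x, y, z in mm, then the turn about the tool's z in rad. In form: [[tx, ty, tz, turn], ...]. A call has 1 to 5 rows; each row is the pose to reach, as a shift and turn from the pose measured when the call began, along the tool's axes at that moment; what a row does not reach only later rows make up. A row lasts 1/12 s, in which the tool goes at most 41.7 mm and 7.16 degrees, less where a joint would pass 70% of its speed; a pose out of reach is approached as far as the arm can. A call with a gripper value outside its range is refused whole. OPENING is the gripper command: -1 is shut, 1 is fully open, values between are in proportion, set as the call begins (- or left out, the last holds). The fingers move at their own pace and stop on an object; FORCE is the grip in N (left out, the last holds). Time passes only in rows, so rows that repeat a pose let the fingers close. It gives the time, the measured TCP pose, the force and the opening at its end, in the units of the state.
- arm.get_state(): the state, without advancing time (a new reading comes with each control period).
- arm.read_camera(name): name is "scene" or "top" or "wrist"; returns (picture, depth): 480x640x3 uint8, red, green, blue; 480x640 float32, mm along the optical axis (not along the pixel's ray), 0 where there is no reading.
- arm.camera_info(name): a dict with "fx", "fy", "cx", "cy" (pixels), "dist" ([k1, k2, p1, p2, k3] as OpenCV has them; the pictures are not rectified), "xyz" and "orientation" of the camera in the world. Camera axes: x right, y up, looking along -z (the intrinsics and any distortion apply to the point x, -y, -z); pixel columns grow to the right and rows downward; lengths in mm; the calibration is good to about 2 mm. A picture is of the moment at which its call begins: read the wrist's pose just before it. camera_info takes no time and is no camera call; for the wrist camera it gives the pose at the moment of the call.
- arm.finish_job(): hands the job in, once; it reports no verdict.
Trained networks look in the newest picture that a camera, given by its name, has taken for a name from the list of things; names that differ only in an ending like _2 or _b are one class to them, and where a whole thing is asked for, a point or a joint stands for the part that bears it (a point fixed in the world has none). Each returns a list of dicts, best first, with "confidence" (0 to 1); they miss things now and then, are a little off and sometimes report something else, mostly with a low value. They report only what shows in the picture. A call takes as long as a camera call.
- arm.find_in(camera, label): "centre" ([x, y, z] in mm, in world coordinates, good to about 4 mm: the middle of the surface that is visible of it).
The state is a dict: "time_s": time; "joints": joint angles; "joint_velocities": joint speeds; "effort": joint torques, N m; "eef_pos": TCP position; "ee_rot": TCP orientation; "force": force on the tool from outside, world axes, zero at the start; "ft_torque": the same for the moment, N m; "opening": opening from 0.0 (shut) to 1.0 (fully open).
Only numpy, scipy, OpenCV 4.12 (cv2) and the standard library are available. Lean on these libraries where they do the work, as an engineer would, in place of code of your own. Each camera call takes 0.05 s, during which the arm holds its last target.

## Working session

There is one attempt and no reset: what is moved stays moved. The work goes in short steps, Python scripts to look and compute and a shell command to move; the robot and the scene stay as the last step left them, time stands still between calls to the robot, and variables do not carry over. Pictures are saved under pics/ and viewed, and the job is handed in when it is done.

```bash
ls; mkdir -p pics
python3 - <<'E'
from plant import arm
import cv2
s=arm.get_state();print(s)
for c in ["scene","top"]:
    p,d=arm.read_camera(c);cv2.imwrite(f"pics/{c}0.png",p[:,:,::-1])
    print(c,arm.camera_info(c))
    for l in ["box","wing","rail_mid","jar","offcut","spare_filter"]:
        print(l,arm.find_in(c,l)[:2])
print(arm.grip_point_offset, arm.get_state()['time_s'])
E
```

```text
pics
{'time_s': 0.0, 'joints': array([-1.46649087e+00,  2.07429079e-01,  1.54297374e+00, -3.30852413e-06,
        1.39348595e+00, -1.50511623e-01]), 'joint_velocities': array([-0.00111282,  0.00215995, -0.00073439,  0.00137634,  0.0008146 ,
       -0.00020296]), 'effort': array([ 4.31795488e-04, -3.83030999e+01, -2.91598105e+01, -1.00950951e-04,
        1.04022727e-02,  4.05032679e-06]), 'eef_pos': array([ 144.83405923, -555.60897806,  202.4112875 ]), 'ee_rot': array([-3.13932201e+00, -3.41070464e-04,  2.54817282e-01]), 'force': array([-0.17505783,  0.02847354, -0.67394248]), 'ft_torque': array([ 0.02538853,  0.00250886, -0.01785057]), 'opening': 1.0007460269376196}
scene {'fx': 439.25275267181325, 'fy': 439.25275267181325, 'cx': 312.492126142767, 'cy': 243.26976143903144, 'dist': array([0.0328694, 0.       , 0.       , 0.       , 0.       ]), 'xyz': array([1352.20005303, -142.92709406,  636.81850553]), 'orientation': array([ 1.00338991, -0.02156385,  1.32254327])}
box [{'centre': [727.0, -49.5, 131.7], 'confidence': 0.66}]
wing [{'centre': [612.7, -35.2, 144.9], 'confidence': 0.64}]
[... 382 characters left out ...]
8389752594, 'cy': 234.06358903303888, 'dist': array([-0.05812667,  0.        ,  0.        ,  0.        ,  0.        ]), 'xyz': array([ 471.87649109,   45.63851375, 1266.89389146]), 'orientation': array([ 0.09348558, -0.00399961, -1.59346893])}
box [{'centre': [633.0, -35.6, 131.0], 'confidence': 0.75}, {'centre': [637.4, -29.5, 130.2], 'confidence': 0.68}]
wing [{'centre': [452.7, -303.3, 25.8], 'confidence': 0.61}]
rail_mid [{'centre': [635.3, -39.0, 130.7], 'confidence': 0.91}]
jar [{'centre': [575.9, 290.7, 151.4], 'confidence': 0.83}]
offcut [{'centre': [456.4, -306.6, 28.0], 'confidence': 0.63}]
spare_filter [{'centre': [638.3, -308.3, 40.5], 'confidence': 0.69}]
-18.700000000000003 0.7
```

View pics/scene0.png

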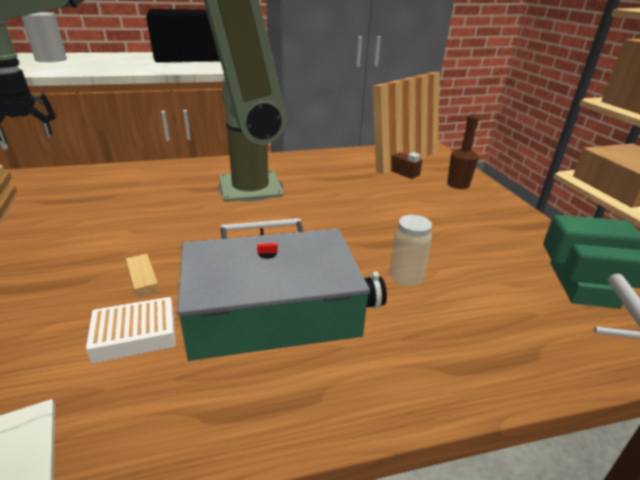

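View pics/top0.png

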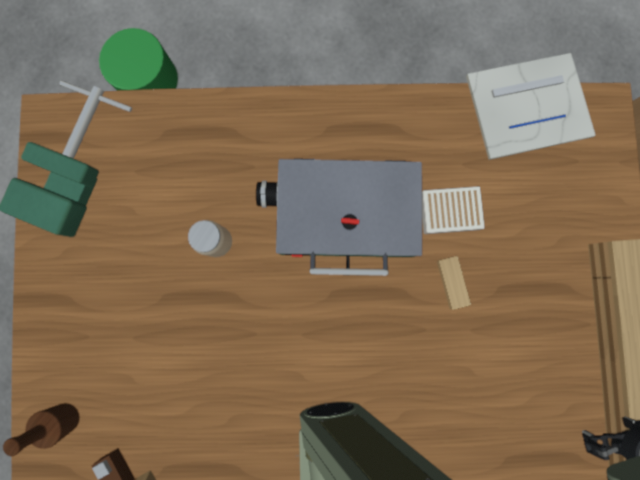

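The top view shows the lid corners at about (278,160), (420,161), (422,256) and (276,255). The rail runs from (312,271) to (387,272), the dark blade is near (348,262) and the red wing is at (350,222). I'll measure these.

```bash
cat > h.py <<'E'
import numpy as np, cv2
from scipy.spatial.transform import Rotation as R
def ray(info,uv):
    K=np.array([[info['fx'],0,info['cx']],[0,info['fy'],info['cy']],[0,0,1]])
    p=cv2.undistortPoints(np.array(uv,float).reshape(-1,1,2),K,info['dist']).reshape(-1,2)
    d=np.c_[p[:,0],-p[:,1],-np.ones(len(p))]
    return d@R.from_euler('xyz',info['orientation']).as_matrix().T
def onz(info,uv,z):
    d=ray(info,uv);o=info['xyz'];return o+d*((z-o[2])/d[:,2])[:,None]
def dep(info,uv,dm):
    d=ray(info,uv);u=np.round(np.array(uv)).astype(int)
    return info['xyz']+d*dm[u[:,1],u[:,0]][:,None]
E
python3 - <<'E'
from h import *
from plant import arm
p,d=arm.read_camera("top");i=arm.camera_info("top")
big=cv2.resize(p[150:285,265:435],None,fx=4.5,fy=4.5,interpolation=cv2.INTER_CUBIC);cv2.imwrite("pics/top1.png",big[:,:,::-1])
q=p.astype(int)
red=(q[...,0]>120)&(q[...,1]<70)&(q[...,2]<70)
red[:,:300]=0;red[:,400:]=0;red[:200]=0;red[240:]=0
v,u=np.nonzero(red);uv=np.c_[u,v].astype(float)
P=onz(i,uv,155);c=P[:,:2].mean(0);w,V=np.linalg.eigh(np.cov((P[:,:2]-c).T));print("wing",len(u),c,V[:,1],np.sqrt(w*12), dep(i,[[350,222]],d))
green=(q[...,1]>q[...,0]+15)
np.set_printoptions(suppress=True,precision=1)
cor=[[278,160],[420,161],[422,256],[276,255]]
print("lid",onz(i,cor,132))
print(dep(i,[[283,165],[415,165],[417,250],[281,250],[350,200],[350,271],[330,271],[370,271]],d))
print("rail",onz(i,[[312,271],[387,272]],141))
E
```

```text
wing 80 [605.6190227  -36.42269929] [0.12836471 0.99172703] [11.31407219 37.61937255] [[602.2267121  -36.94891986 155.54976698]]
lid [[ 757.8  128.8  132. ]
 [ 748.4 -210.9  132. ]
 [ 520.9 -205.7  132. ]
 [ 531.1  136.8  132. ]]
[[ 745.2  117.   132.6]
 [ 738.8 -198.3  132.4]
 [ 535.3 -194.2  133.3]
 [ 542.5  124.8  132.7]
 [ 657.3  -40.2  132.7]
 [ 489.7  -34.9  139.4]
 [ 490.8   11.5  139.7]
 [ 488.7  -81.5  138.1]]
rail [[ 491.7   53.3  141. ]
 [ 485.4 -120.6  141. ]]
```

View pics/top1.png

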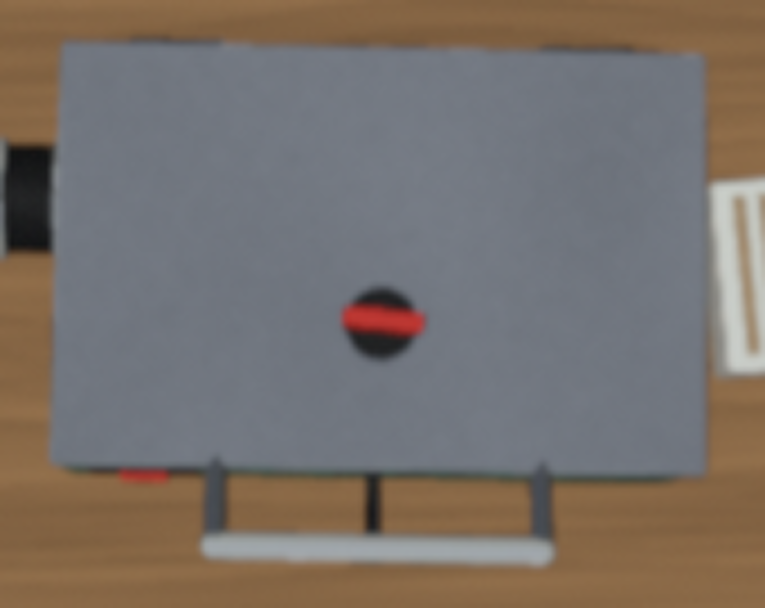

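```bash
cat > to.py <<'E'
# usage: to.py x y z yaw : prints tool-axis shift and turn
import sys,numpy as np
from plant import arm
from scipy.spatial.transform import Rotation as R
s=arm.get_state();x,y,z,yaw=map(float,sys.argv[1:5])
M=R.from_euler('xyz',s['ee_rot']).as_matrix()
t=M.T@(np.array([x,y,z])-s['eef_pos'])
turn=-((yaw-s['ee_rot'][2]+np.pi)%(2*np.pi)-np.pi)
np.set_printoptions(suppress=True,precision=2)
print("t",s['time_s'],"pos",s['eef_pos'],"rot",s['ee_rot'],"F",s['force'],"op",round(s['opening'],3),"-> shift",t,"turn",round(turn,3))
E
python3 - <<'E'
from h import *
from plant import arm
i=arm.camera_info("top")
print("blade",onz(i,[[347.9,262.2]],124))
E
python3 to.py 605.6 -36.4 200 1.442
python3 -m jog '[[577,-386,0,-1.19],[577,-386,0,-1.19],[577,-386,0,-1.19],[577,-386,0,-1.19],[577,-386,0,-1.19]]' -0.2 40
python3 to.py 605.6 -36.4 200 1.442
```

```text
blade [[510.76351231 -31.59889849 124.        ]]
t 0.75 pos [ 144.94 -556.44  203.62] rot [3.14 0.   0.25] F [-0.18  0.06  0.33] op 0.998 -> shift [ 576.88 -387.13    3.6 ] turn -1.187
time_s: 1.17
eef_pos: [284.2, -399.3, 203.7]
ee_rot: [3.141, 0.0, 0.885]
force: [0.6, -0.7, 0.1]
opening: 0.404
t 1.1667 pos [ 284.15 -399.27  203.72] rot [3.14 0.   0.89] F [ 0.62 -0.67  0.12] op 0.404 -> shift [484.4   18.99   3.69] turn -0.557
```

```bash
python3 -m jog '[[484,19,0,-0.56],[484,19,0,-0.56],[484,19,0,-0.56],[484,19,0,-0.56],[484,19,0,-0.56]]'
python3 to.py 605.6 -36.4 180 1.442
```

```text
time_s: 1.58
eef_pos: [422.4, -243.0, 204.0]
ee_rot: [3.14, 0.001, 1.45]
force: [1.2, -0.6, 0.1]
opening: 0.399
t 1.5833 pos [ 422.44 -242.99  204.03] rot [3.14 0.   1.45] F [ 1.15 -0.62  0.09] op 0.399 -> shift [227.16 156.93  24.02] turn 0.008
```

```bash
python3 -m jog '[[227,157,20,0],[227,157,20,0],[227,157,20,0],[227,157,20,0],[227,157,20,0]]'
python3 to.py 605.6 -36.4 180 1.442
```

```text
time_s: 2.0
eef_pos: [560.3, -87.3, 189.1]
ee_rot: [3.14, 0.001, 1.45]
force: [0.7, -1.2, 0.6]
opening: 0.399
t 2.0 pos [560.32 -87.25 189.12] rot [3.14 0.   1.45] F [ 0.67 -1.22  0.64] op 0.399 -> shift [55.93 38.83  9.13] turn 0.008
```

```bash
python3 -m jog '[[56,39,5,0.01],[56,39,5,0.01],[56,39,5,0.01],[56,39,5,0.01]]'
python3 - <<'E'
from h import *
from plant import arm
i=arm.camera_info("wrist");p,d=arm.read_camera("wrist")
cv2.imwrite("pics/w1.png",p[:,:,::-1])
np.set_printoptions(suppress=True,precision=2)
q=p.astype(int)
red=(q[...,0]>110)&(q[...,1]<70)&(q[...,2]<70)
v,u=np.nonzero(red)
if len(u):
    P=onz(i,np.c_[u,v].astype(float),155);c=P[:,:2].mean(0);w,V=np.linalg.eigh(np.cov((P[:,:2]-c).T));print(len(u),c,V[:,1],np.sqrt(w*12))
E
python3 to.py 605.6 -36.4 141 1.442
```

```text
time_s: 2.33
eef_pos: [606.2, -34.9, 183.5]
ee_rot: [3.14, 0.002, 1.444]
force: [0.3, -1.5, 0.6]
opening: 0.403
1140 [606.86 -33.58] [0.13 0.99] [ 9.85 42.82]
t 2.3833 pos [605.55 -36.01 183.71] rot [3.14 0.   1.44] F [-0.31 -0.65 -0.96] op 0.397 -> shift [-0.3   0.06 42.71] turn -0.0
```

View pics/w1.png

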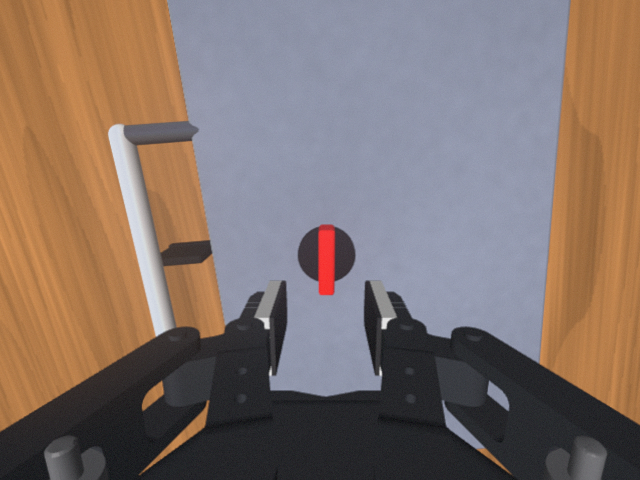

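The wrist picture shows the wing at (326,260), centred between the pads at (270,320) and (378,320). The blade is at about (187,252), beside the bar. Next I go down and grip the wing.

```bash
python3 -m jog '[[0,0,20,0],[0,0,42,0],[0,0,42,0],[0,0,42,0]]'
python3 -m jog '[[0,0,0,0],[0,0,0,0],[0,0,0,0],[0,0,0,0]]' -1 40
python3 to.py 606 -35.5 141 1.442
```

```text
time_s: 2.72
eef_pos: [603.6, -37.2, 140.6]
ee_rot: [-3.139, 0.002, 1.44]
force: [0.9, 0.5, 0.1]
opening: 0.399
time_s: 3.05
eef_pos: [604.3, -37.5, 141.9]
ee_rot: [-3.141, 0.002, 1.44]
force: [-0.1, -0.0, 0.7]
opening: -0.003
t 3.05 pos [604.33 -37.52 141.87] rot [-3.14  0.    1.44] F [-0.06 -0.02  0.72] op -0.003 -> shift [2.22 1.39 0.86] turn -0.002
```

Run:
```python
from h import *
from plant import arm
for c in ["wrist","scene"]:
    p,d=arm.read_camera(c)
    if c=="scene": p=cv2.resize(p[180:320,150:400],None,fx=3,fy=3,interpolation=cv2.INTER_CUBIC)
    cv2.imwrite(f"pics/{c}2.png",p[:,:,::-1])
print(arm.get_state())
```

```text
{'time_s': 3.15, 'joints': array([-0.20340954,  0.32565753,  1.5256573 , -0.00209245,  1.29160616,
       -0.07187436]), 'joint_velocities': array([ 3.32859925e-03,  4.78247729e-03,  2.02670067e-03, -7.64274713e-04,
        7.92974738e-05, -1.92011427e-04]), 'effort': array([-7.28006987e-02, -4.21614969e+01, -2.79361081e+01, -1.27557322e-02,
        5.81035449e-03, -1.99672295e-04]), 'eef_pos': array([604.05390196, -37.28478495, 141.34841644]), 'ee_rot': array([-3.14012278e+00,  1.91003399e-03,  1.43984051e+00]), 'force': array([0.20877827, 0.28664738, 0.74999556]), 'ft_torque': array([-0.0205476 , -0.01809515, -0.03122604]), 'opening': -0.002454479024665073}
```

View pics/wrist2.png

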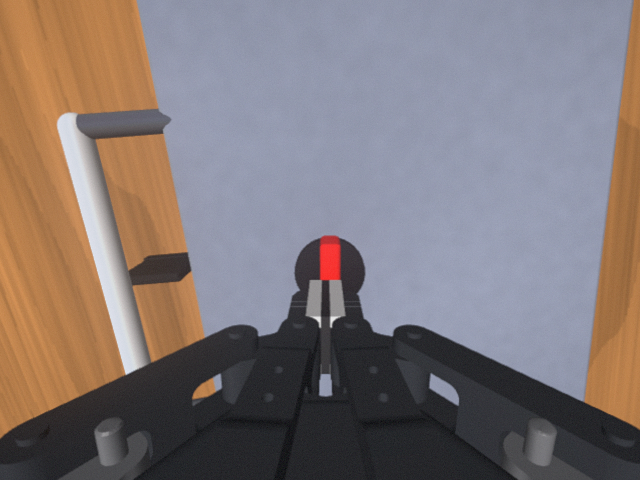

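View pics/scene2.png

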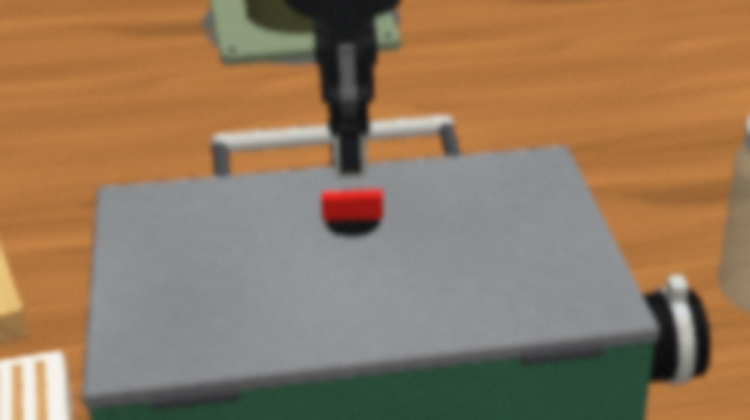

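The gripper shut on nothing. The pad tips show at (325,290), and the wing at (330,258) is still visible beyond them. I'll check with depth where the tips are relative to the wing.

Run:
```python
from h import *
from plant import arm
np.set_printoptions(suppress=True,precision=1)
i=arm.camera_info("wrist");p,d=arm.read_camera("wrist")
print(i)
uv=[[330,240],[330,262],[330,275],[316,283],[325,286],[336,283],[325,300],[305,255],[400,200],[75,130],[100,220],[120,300],[160,270]]
for a,b in zip(uv,dep(i,uv,d)): print(a,b,d[a[1],a[0]],p[a[1],a[0]])
i=arm.camera_info("scene");p,d=arm.read_camera("scene")
uv=[[int(150+x/3),int(180+y/3)] for x,y in [(347,165),(347,150),(350,205),(350,195),(335,205),(370,205),(350,185),(350,178)]]
for a,b in zip(uv,dep(i,uv,d)): print(a,b,d[a[1],a[0]],p[a[1],a[0]])
print(arm.get_state()['eef_pos'])
```

```text
{'fx': 347.1633091205284, 'fy': 347.1633091205284, 'cx': 325.08024672357254, 'cy': 240.6403776504308, 'dist': array([0., 0., 0., 0., 0.]), 'xyz': array([612.9,  28.2, 311.1]), 'orientation': array([-0.3,  0. , -0.1])}
[330, 240] [609.3 -15.8 145.4] 171.47058 [179  51  54]
[330, 262] [608.1 -23.7 155.4] 163.83191 [248  52  49]
[330, 275] [607.3 -30.4 155. ] 165.97258 [249  53  49]
[316, 283] [601.9 -24.9 177. ] 143.5298 [150 147 147]
[325, 286] [605.5 -25.8 179.1] 141.5219 [53 43 50]
[336, 283] [610.1 -26.1 176.6] 143.92534 [147 144 144]
[325, 300] [605.7 -25.1 194.2] 126.805824 [46 41 44]
[305, 255] [595.1 -24.3 137.1] 182.11098 [63 57 62]
[400, 200] [647.8  -3.  131.1] 180.63329 [146 153 173]
[75, 130] [497.1  51.5 139.6] 163.81177 [204 200 200]
[100, 220] [496.    8.2 139.8] 174.7597 [200 194 194]
[120, 300] [492.8 -35.9 138.5] 187.3316 [209 204 205]
[160, 270] [506.4 -28.4 116.6] 206.13922 [63 55 51]
[265, 235] [615.8 -42.7 183.6] 865.2442 [27 30 30]
[265, 230] [616.4 -42.3 195.4] 858.5368 [27 28 29]
[266, 248] [610.  -41.  149.1] 888.93 [149  23  19]
[266, 245] [609.3 -40.6 155.8] 885.9699 [215  39  34]
[261, 248] [608.9 -51.  149.8] 887.2695 [151  24  21]
[273, 248] [611.2 -26.9 147.9] 891.62555 [148  22  19]
[266, 241] [557.6 -33.2 132.5] 942.2418 [142 141 141]
[266, 239] [611.4 -40.4 171.3] 875.93646 [120 121 118]
[603.8 -37.1 140.9]
```

```bash
cat > tip.py <<'E'
from h import *
from plant import arm
np.set_printoptions(suppress=True,precision=1)
s=arm.get_state()['eef_pos']
for c in ["scene","wrist"]:
    i=arm.camera_info(c);p,d=arm.read_camera(c)
    v,u=np.mgrid[0:480,0:640];uv=np.c_[u.ravel(),v.ravel()]
    P=dep(i,uv.astype(float),d);col=p.reshape(-1,3).astype(int)
    k=(np.hypot(P[:,0]-s[0],P[:,1]-s[1])<30)&(d.ravel()>0)&(P[:,2]>s[2]-30)&(P[:,2]<s[2]+80)
    red=(col[:,0]>col[:,1]+60)
    k2=k&~red
    print(c,s)
    for z in range(int(s[2])-12,int(s[2])+70,4):
        m=k2&(abs(P[:,2]-z)<=2)
        if m.sum(): print(z,m.sum(),P[m].min(0)[:2],P[m].max(0)[:2],np.median(col[m],0))
E
python3 tip.py
```

```text
scene [603.8 -37.1 140.9]
132 133 [583.4 -67. ] [633.5  -7.7] [139. 140. 142.]
136 62 [589.7 -61.2] [626.6 -12.4] [47.  36.  36.5]
140 29 [607.5 -59.3] [628.2 -19.2] [36. 22. 22.]
144 1 [609.  -59.3] [609.  -59.3] [141.  81.  80.]
168 6 [606.  -47.9] [609.7 -36. ] [122. 122. 121.]
172 11 [608.4 -48.1] [613.5 -28.1] [120. 121. 118.]
176 10 [608.1 -50. ] [615.5 -28.1] [103.  102.5 100.5]
180 17 [608.4 -49.6] [618.6 -29.8] [55. 55. 55.]
184 23 [607.1 -49.7] [620.8 -29.6] [81. 80. 76.]
188 17 [607.7 -49.5] [618.6 -29.8] [46. 46. 46.]
192 18 [606.7 -49. ] [619.8 -29.7] [41.  42.5 41.5]
196 20 [607.2 -49.3] [619.8 -29.5] [42.  42.  41.5]
200 20 [607.7 -48.9] [619.7 -29.5] [53.  53.  51.5]
204 12 [611.1 -46. ] [619.1 -31.4] [31. 31. 33.]
wrist [603.8 -37.1 140.9]
128 31 [574.5 -55.9] [632.5  -7.8] [149. 153. 174.]
132 3770 [573.9 -61. ] [633.7  -7.2] [148. 153. 174.]
136 1884 [588.1 -49.7] [625.7 -17.6] [57. 52. 58.]
140 15 [592.1 -39. ] [621.1 -16.2] [59. 54. 59.]
144 1 [614.2 -18. ] [614.2 -18. ] [93. 55. 59.]
152 22 [613.1 -27.9] [614.3 -17.9] [90.5 49.  54. ]
172 43 [598.9 -26.6] [612.  -24.3] [148. 140. 140.]
176 208 [592.  -31.2] [617.8 -24.2] [ 96.5  99.  106.5]
180 248 [591.5 -31.3] [618.4 -24.1] [54.5 52.  57. ]
184 284 [591.4 -31.4] [618.4 -24.1] [66.5 66.5 71.5]
188 300 [591.4 -31.4] [618.4 -24.3] [73. 72. 78.]
192 318 [591.5 -31.4] [618.4 -23.7] [56.  54.5 59. ]
196 341 [591.5 -31.4] [618.4 -24. ] [52. 52. 57.]
200 197 [591.8 -30.9] [618.2 -23.8] [148. 147. 147.]
204 734 [599.  -47.4] [612.  -24.1] [64. 62. 64.]
208 259 [586.6 -45.9] [624.  -21.9] [58. 57. 60.]
```

The true fingertips sit about 29 mm above the reported TCP: at z≈170 when the state says 141, and both cameras agree. I'll allow for that: open, go down to about 114 reported while watching the force, and then grip.

```bash
python3 -m jog '[[2,1,0,0],[2,1,0,0],[2,1,0,0],[2,1,0,0]]' -0.2 40
python3 -m jog '[[0,0,10,0],[0,0,15,0],[0,0,15,0]]'
python3 tip.py; python3 to.py 606 -35.5 114 1.442
```

```text
time_s: 3.68
eef_pos: [604.9, -35.1, 140.6]
ee_rot: [-3.139, 0.002, 1.44]
force: [0.1, 0.3, 0.9]
opening: 0.405
time_s: 3.93
eef_pos: [603.1, -34.8, 123.1]
ee_rot: [-3.134, 0.002, 1.44]
force: [-0.9, 0.6, -1.4]
opening: 0.404
scene [603.1 -34.8 123.1]
131 92 [590.3 -64. ] [632.4  -5.1] [138.  140.  142.5]
135 83 [588.1 -63.6] [631.6  -6.3] [98. 96. 99.]
139 47 [607.6 -59.3] [625.8 -19.3] [37. 23. 23.]
143 1 [608.2 -59.3] [608.2 -59.3] [140.  80.  80.]
151 1 [625.3 -45.3] [625.3 -45.3] [125.  65.  60.]
155 13 [624.3 -49. ] [628.8 -31. ] [107.  81.  76.]
159 8 [624.9 -47.3] [632.5 -29.2] [108.5  90.   85.5]
163 12 [623.8 -49.3] [632.3 -29.4] [93.5 87.5 84. ]
167 8 [625.  -48.8] [630.7 -29.3] [106.5  97.   92.5]
171 14 [623.5 -48.7] [632.9 -28.6] [104.5  99.5  95.5]
175 7 [624.8 -48.4] [632.  -28.7] [106. 106. 102.]
179 10 [624.5 -48.2] [632.5 -28.8] [96.  97.5 93. ]
183 10 [625.7 -48.4] [632.2 -29. ] [83.5 83.  80.5]
187 4 [625.7 -46.1] [633.  -33.6] [50.5 51.  49.5]
wrist [603.1 -34.8 123.1]
131 4529 [573.2 -64.3] [633.1  -4.9] [149. 153. 174.]
135 2191 [584.4 -58.7] [627.5  -5.4] [57. 48. 53.]
139 498 [588.2 -53. ] [624.7 -16. ] [57. 48. 53.]
147 1 [614.3 -18.1] [614.3 -18.1] [80. 53. 55.]
151 52 [586.  -56.3] [622.1 -17.5] [95.  43.5 46. ]
155 123 [583.1 -56.9] [628.7 -20.3] [70. 64. 70.]
159 264 [576.3 -46.9] [632.8 -19.8] [57.  55.5 61. ]
163 329 [575.9 -47.3] [632.8 -19.7] [53. 49. 54.]
167 346 [575.6 -47.1] [632.9 -19.8] [55.  55.  60.5]
171 367 [575.6 -47.1] [632.7 -19.7] [55. 54. 59.]
175 413 [575.5 -46.9] [632.8 -19.7] [53. 53. 57.]
179 440 [575.7 -47. ] [632.8 -19.8] [49.  47.5 52.5]
183 400 [575.6 -47.3] [632.  -19.5] [47.  45.5 50. ]
187 632 [582.1 -47.2] [629.2 -19.6] [62. 60. 64.]
191 781 [578. -47.] [631.5 -18.3] [61. 59. 62.]
t 4.0333 pos [604.15 -35.04 124.54] rot [-3.14  0.    1.44] F [-0.01 -0.23  0.06] op 0.404 -> shift [-0.2   1.95 10.53] turn -0.002
```

```bash
python3 -m jog '[[0,2,5,0],[0,2,10,0],[0,2,10,0]]'
python3 -m jog '[[0,0,0,0],[0,0,0,0],[0,0,0,0],[0,0,0,0]]' -1 40
python3 to.py 606 -35.5 114 1.442
```

```text
time_s: 4.28
eef_pos: [605.2, -35.2, 113.1]
ee_rot: [-3.135, 0.002, 1.44]
force: [0.3, 0.4, -0.5]
opening: 0.399
time_s: 4.62
eef_pos: [606.7, -35.4, 113.0]
ee_rot: [-3.138, 0.001, 1.44]
force: [5.0, -0.0, -5.0]
opening: 0.099
t 4.6167 pos [606.66 -35.38 112.97] rot [-3.14  0.    1.44] F [ 5.04 -0.01 -5.05] op 0.099 -> shift [-0.21 -0.65 -1.03] turn -0.002
```

Gripped: the opening is 0.099, about the wing's thickness. Next is the turn clockwise.

```bash
python3 -m jog '[[0,0,0,0.12],[0,0,0,0.24],[0,0,0,0.36],[0,0,0,0.48],[0,0,0,0.6]]'
python3 to.py 606 -35.5 114 0
```

```text
time_s: 5.03
eef_pos: [607.9, -35.8, 112.9]
ee_rot: [3.141, 0.002, 0.834]
force: [4.7, -1.8, -5.0]
opening: 0.101
t 5.0333 pos [607.86 -35.83 112.94] rot [3.14 0.   0.83] F [ 4.74 -1.8  -5.05] op 0.101 -> shift [-1.01 -1.6  -1.05] turn 0.834
```

```bash
python3 -m jog '[[0,0,0,0.12],[0,0,0,0.24],[0,0,0,0.36],[0,0,0,0.48],[0,0,0,0.6]]'
python3 to.py 607 -35.5 114 -0.028
```

```text
time_s: 5.45
eef_pos: [608.6, -36.8, 112.9]
ee_rot: [3.138, 0.0, 0.229]
force: [3.8, -2.3, -4.2]
opening: 0.105
t 5.45 pos [608.6  -36.82 112.93] rot [3.14 0.   0.23] F [ 3.76 -2.28 -4.2 ] op 0.105 -> shift [-1.26 -1.64 -1.07] turn 0.257
```

```bash
python3 -m jog '[[0,0,0,0.1],[0,0,0,0.2],[0,0,0,0.24],[0,0,0,0.24]]'
python3 - <<'E'
from plant import arm
s=arm.get_state();print(s['ft_torque'],s['force'],s['ee_rot'])
E
python3 -m jog '[[0,0,0,0],[0,0,0,0],[0,0,0,0]]' -0.2
python3 -m jog '[[0,0,-20,0],[0,0,-50,0],[0,0,-80,0]]'
python3 - <<'E'
from h import *
from plant import arm
np.set_printoptions(suppress=True,precision=3)
arm.read_camera("wrist");i=arm.camera_info("wrist");p,d=arm.read_camera("wrist")
cv2.imwrite("pics/w3.png",p[:,:,::-1])
q=p.astype(int)
red=(q[...,0]>110)&(q[...,1]<75)&(q[...,2]<75)
v,u=np.nonzero(red);P=dep(i,np.c_[u,v].astype(float),d);P=P[abs(P[:,2]-155)<3]
c=P.mean(0);w,V=np.linalg.eigh(np.cov((P[:,:2]-c[:2]).T));print(len(P),c,V[:,1],np.sqrt(w*12))
E
python3 to.py 607 -35.5 114 -0.028
```

```text
time_s: 5.78
eef_pos: [608.7, -37.4, 112.9]
ee_rot: [3.137, -0.001, -0.012]
force: [1.3, -1.8, -2.6]
opening: 0.102
[-0.20370526 -0.21914013 -0.01568669] [ 1.28531291 -1.84168916 -2.59601646] [ 3.13720199e+00 -7.52660402e-04 -1.19362526e-02]
time_s: 6.03
eef_pos: [608.6, -37.2, 113.2]
ee_rot: [3.137, -0.0, -0.011]
force: [-0.3, -0.3, 0.1]
opening: 0.398
time_s: 6.28
eef_pos: [607.2, -36.3, 192.8]
ee_rot: [3.138, 0.003, -0.011]
force: [0.5, 0.6, 0.5]
opening: 0.402
865 [608.695 -36.539 154.307] [-1.    0.02] [ 9.625 40.044]
t 6.3833 pos [612.79 -37.37 200.45] rot [ 3.14 -0.01 -0.01] F [ 0.24 -0.83  1.74] op 0.401 -> shift [-6.93 -2.35 86.35] turn 0.018
```

View pics/w3.png

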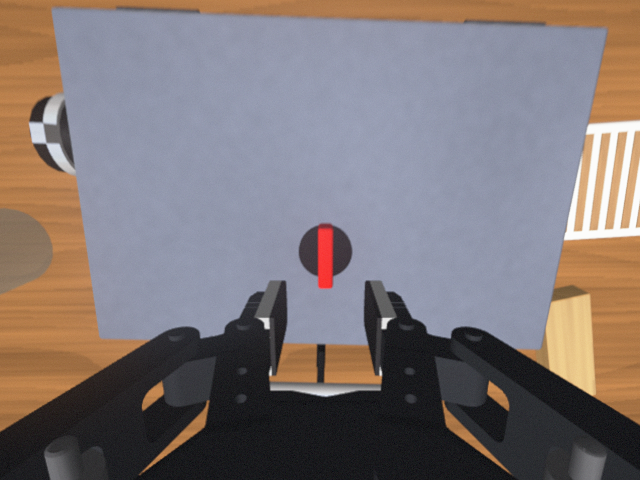

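The wing now lies along (1, -0.02), so the latch is about 1.56, fully open. Now I move above the rail at its -y side and turn back.

```bash
python3 to.py 490.5 -78 160 1.543
python3 -m jog '[[-40,14,0,-0.12],[-80,28,0,-0.24],[-115,41,0,-0.36],[-121,42,10,-0.48],[-121,42,20,-0.6]]'
python3 -m jog '[[0,0,0,-0.12],[0,0,0,-0.24],[0,0,0,-0.36],[0,0,0,-0.48],[0,0,0,-0.6]]' -0.3
python3 to.py 490.5 -78 160 1.543
```

```text
t 6.3833 pos [612.79 -37.37 200.45] rot [ 3.14 -0.01 -0.01] F [ 0.24 -0.83  1.74] op 0.401 -> shift [-122.38   41.66   39.12] turn -1.553
time_s: 6.8
eef_pos: [489.5, -78.6, 179.3]
ee_rot: [3.129, -0.007, 0.594]
force: [0.6, 0.2, -0.2]
opening: 0.399
time_s: 7.22
eef_pos: [489.1, -78.4, 179.1]
ee_rot: [3.127, 0.001, 1.201]
force: [-0.2, 0.4, -0.3]
opening: 0.349
t 7.2167 pos [489.12 -78.35 179.07] rot [3.13 0.   1.2 ] F [-0.17  0.41 -0.28] op 0.349 -> shift [ 0.86  0.89 19.08] turn -0.342
```

```bash
python3 -m jog '[[0,0,8,-0.12],[0,0,15,-0.24],[0,0,20,-0.34],[0,0,20,-0.34],[0,0,20,-0.34]]'
python3 - <<'E'
from h import *
from plant import arm
np.set_printoptions(suppress=True,precision=1)
arm.read_camera("wrist");i=arm.camera_info("wrist");p,d=arm.read_camera("wrist")
cv2.imwrite("pics/w4.png",p[:,:,::-1])
v,u=np.mgrid[0:480,0:640];P=dep(i,np.c_[u.ravel(),v.ravel()].astype(float),d)
col=p.reshape(-1,3).astype(int)
def rep(n,m):
    Q=P[m]
    if len(Q): print(n,len(Q),Q.mean(0),np.percentile(Q,2,axis=0),np.percentile(Q,98,axis=0))
bar=(P[:,2]>135)&(P[:,2]<146)&(P[:,0]<505)&(P[:,0]>475)&(P[:,1]>-115)&(P[:,1]<50)
rep("bar",bar)
Q=P[bar]
for y in range(-110,50,20):
    m=abs(Q[:,1]-y)<4
    if m.sum():
        t=Q[m]; print(y,np.percentile(t[:,0],[2,50,98]),t[:,2].max(), "top x",np.median(t[t[:,2]>t[:,2].max()-1.0][:,0]))
bl=(P[:,2]>110)&(P[:,2]<127)&(P[:,0]<530)&(P[:,0]>497)&(P[:,1]>-70)&(P[:,1]<30)&(col.max(1)<110)
rep("blade",bl)
E
python3 to.py 490.5 -78 72 1.543
```

```text
time_s: 7.63
eef_pos: [488.9, -78.2, 158.7]
ee_rot: [3.13, 0.006, 1.538]
force: [0.1, -0.2, -0.3]
opening: 0.35
bar 7872 [490.6 -23.3 139.1] [ 482.2 -112.6  135.4] [499.3  48.3 141.4]
-110 [480.6 488.5 501.9] 141.76401099291618 top x 486.5318658348066
-90 [481.4 487.8 493.9] 142.03710676281014 top x 487.81198042648776
-70 [481.8 488.6 495. ] 142.12088614651037 top x 488.11404301654784
-50 [482.7 489.  495.6] 141.93892275260148 top x 488.80452047609845
-30 [483.5 490.  496.6] 142.63166286539442 top x 490.4334428039856
-10 [484.4 491.  497.7] 141.82388995085813 top x 490.80779499807124
10 [485.3 491.9 498.2] 142.73485591350453 top x 493.4277456065357
30 [486.2 492.6 499.1] 142.31689776322037 top x 491.99466803285617
blade 505 [511.8 -34.5 122.9] [498.  -64.8 115.4] [529.8 -28.7 126.3]
t 7.7333 pos [489.52 -78.45 159.39] rot [3.13 0.01 1.54] F [ 0.22 -0.5   0.08] op 0.349 -> shift [ 1.   -0.2  87.39] turn -0.004
```

View pics/w4.png

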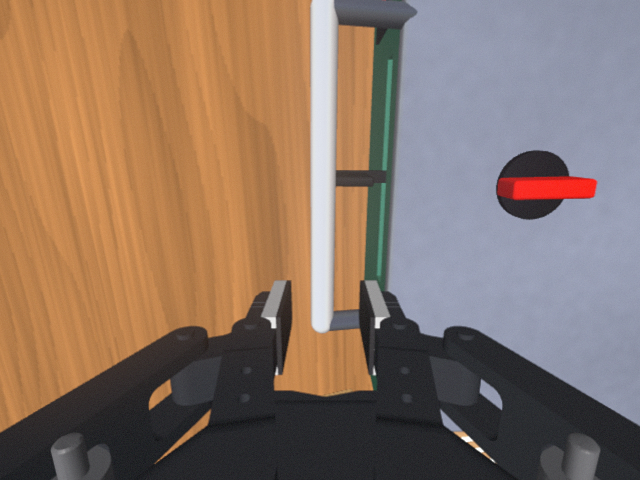

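The bar is centred between the pads at about pixel 322, where x≈488.5 at y=-78. The blade is at (355,178), y≈-32. I'll descend around the bar.

```bash
python3 to.py 488.5 -78 73 1.533
python3 -m jog '[[0,-1,20,0.005],[0,-1,40,0.005],[0,-1,52,0.005],[0,-1,52,0.005]]'
python3 to.py 488.5 -78 73 1.533
```

```text
t 7.7333 pos [489.52 -78.45 159.39] rot [3.13 0.01 1.54] F [ 0.22 -0.5   0.08] op 0.349 -> shift [ 0.93 -2.19 86.37] turn 0.006
time_s: 8.07
eef_pos: [487.0, -78.0, 104.9]
ee_rot: [3.133, 0.004, 1.533]
force: [-1.3, -0.2, -0.7]
opening: 0.35
t 8.0667 pos [487.   -78.   104.92] rot [3.13 0.   1.53] F [-1.33 -0.17 -0.72] op 0.35 -> shift [ 0.2   1.23 31.93] turn -0.0
```

```bash
python3 -m jog '[[0,1.5,12,0],[0,1.5,24,0],[0,1.5,31,0],[0,1.5,31,0]]'
python3 -m jog '[[0,0,0,0],[0,0,0,0],[0,0,0,0]]' -1 30
python3 to.py 488.5 -78 73 1.533
```

```text
time_s: 8.4
eef_pos: [488.0, -77.9, 73.3]
ee_rot: [3.135, 0.004, 1.532]
force: [0.3, -0.5, 0.5]
opening: 0.349
time_s: 8.65
eef_pos: [488.3, -78.1, 74.1]
ee_rot: [3.135, 0.004, 1.532]
force: [-0.6, -0.4, 0.2]
opening: 0.153
t 8.65 pos [488.34 -78.13  74.06] rot [3.13 0.   1.53] F [-0.64 -0.41  0.18] op 0.153 -> shift [0.14 0.15 1.06] turn -0.001
```

Gripped the bar with almost no side force. Now a gentle lift.

```bash
python3 -m jog '[[0,0,-1.5,0],[0,0,-3,0],[0,0,-4.5,0],[0,0,-6,0],[0,0,-6,0]]'
python3 to.py 488.5 -78 84 1.533
python3 -m jog '[[0,0,-1,0],[0,0,-2,0],[0,0,-2,0]]'
python3 to.py 488.5 -78 84 1.533
```

```text
time_s: 9.07
eef_pos: [488.8, -78.1, 80.3]
ee_rot: [3.134, 0.004, 1.532]
force: [3.2, -0.4, -6.3]
opening: 0.157
t 9.0667 pos [488.76 -78.14  80.31] rot [3.13 0.   1.53] F [ 3.22 -0.44 -6.3 ] op 0.157 -> shift [ 0.11 -0.23 -3.69] turn -0.001
time_s: 9.32
eef_pos: [488.9, -78.1, 82.4]
ee_rot: [3.133, 0.004, 1.532]
force: [4.0, 0.0, -6.4]
opening: 0.156
t 9.3167 pos [488.92 -78.13  82.43] rot [3.13 0.   1.53] F [ 4.01  0.02 -6.41] op 0.156 -> shift [ 0.11 -0.41 -1.57] turn -0.001
```

```bash
python3 -m jog '[[0,0.5,-1,0],[0,0.5,-2,0],[0,0.5,-2,0]]'
python3 -m jog '[[0,0,-1,0],[0,0,-1,0]]'
python3 -m jog '[[0,0,-1,0],[0,0,-1,0]]'
python3 to.py 488.5 -78 84 1.533
```

```text
time_s: 9.57
eef_pos: [489.0, -78.1, 84.4]
ee_rot: [3.134, 0.004, 1.532]
force: [3.2, -0.5, -6.0]
opening: 0.154
time_s: 9.73
eef_pos: [489.2, -78.2, 85.7]
ee_rot: [3.134, 0.004, 1.532]
force: [3.0, 0.9, -6.6]
opening: 0.158
time_s: 9.9
eef_pos: [489.3, -78.1, 86.9]
ee_rot: [3.134, 0.004, 1.532]
force: [2.7, -1.4, -6.2]
opening: 0.15
t 9.9 pos [489.31 -78.14  86.9 ] rot [3.13 0.   1.53] F [ 2.67 -1.42 -6.21] op 0.15 -> shift [ 0.12 -0.84  2.89] turn -0.001
```

```bash
python3 -m jog '[[0,0,-0.7,0],[0,0,-0.7,0]]'
python3 to.py 488.5 -78 84 1.533
python3 - <<'E'
from h import *
from plant import arm
np.set_printoptions(suppress=True,precision=1)
i=arm.camera_info("top");p,d=arm.read_camera("top")
print(dep(i,[[330,271],[320,271],[350,247],[300,247],[380,247]],d))
E
```

```text
time_s: 10.07
eef_pos: [489.3, -78.2, 87.2]
ee_rot: [3.133, 0.004, 1.532]
force: [4.3, -1.4, -10.2]
opening: 0.15
t 10.0667 pos [489.35 -78.15  87.23] rot [3.13 0.   1.53] F [  4.27  -1.4  -10.18] op 0.15 -> shift [ 0.13 -0.88  3.22] turn -0.001
[[490.5  12.1 157.9]
 [491.1  34.9 154. ]
 [545.4 -36.3 141.6]
 [548.   79.9 141.7]
 [523.9 -64.3 452.2]]
```

The force rose to 10 N at about 13 mm, so that is the catch. I'll relax 1 mm, open a little and set the fingers slightly deeper.

```bash
python3 -m jog '[[0,0,1.3,0],[0,0,1.3,0]]'
python3 -m jog '[[0,0,0,0],[0,0,0,0],[0,0,0,0]]' -0.56 30
python3 -m jog '[[0,0,2,0],[0,0,3,0],[0,0,3,0]]'
python3 to.py 489 -50 83 1.533
```

```text
time_s: 10.28
eef_pos: [489.3, -78.1, 86.3]
ee_rot: [3.134, 0.004, 1.532]
force: [1.5, -1.4, -4.0]
opening: 0.153
time_s: 10.53
eef_pos: [489.7, -78.3, 87.2]
ee_rot: [3.133, 0.005, 1.532]
force: [0.1, 0.2, -0.6]
opening: 0.225
time_s: 10.78
eef_pos: [489.7, -78.3, 84.1]
ee_rot: [3.133, 0.005, 1.532]
force: [0.9, -0.3, -0.2]
opening: 0.218
t 10.7833 pos [489.65 -78.3   84.14] rot [3.13 0.   1.53] F [ 0.94 -0.3  -0.17] op 0.218 -> shift [28.26 -1.76  1.  ] turn -0.001
```

```bash
python3 -m jog '[[6,0,0.5,0],[12,0,1,0],[18,0,1,0],[22,0,1,0],[22,0,1,0]]'
for k in 1; do python3 -m jog '[[2,0,0,0],[3,0,0,0],[3,0,0,0]]'; done
python3 to.py 489 -50 83 1.533
```

```text
time_s: 11.2
eef_pos: [490.3, -55.1, 82.9]
ee_rot: [3.133, 0.004, 1.533]
force: [0.1, -0.7, 0.3]
opening: 0.221
time_s: 11.45
eef_pos: [490.4, -51.9, 82.9]
ee_rot: [3.133, 0.004, 1.534]
force: [0.2, 0.5, 0.3]
opening: 0.218
t 11.45 pos [490.45 -51.92  82.92] rot [3.13 0.   1.53] F [0.24 0.5  0.32] op 0.218 -> shift [ 1.86 -1.52 -0.1 ] turn 0.001
```

```bash
python3 -m jog '[[1,0,0,0],[2,0,0,0],[2,0,0,0]]'
python3 -m jog '[[1,0,0,0],[2,0,0,0],[2,0,0,0]]'
python3 -m jog '[[1,0,0,0],[2,0,0,0],[2,0,0,0]]'
python3 to.py 490 -40 83 1.533
```

```text
time_s: 11.7
eef_pos: [490.5, -49.9, 82.9]
ee_rot: [3.133, 0.004, 1.534]
force: [-0.1, -0.1, -0.6]
opening: 0.221
time_s: 11.95
eef_pos: [490.6, -47.8, 82.9]
ee_rot: [3.133, 0.004, 1.534]
force: [0.2, 0.2, -0.3]
opening: 0.218
time_s: 12.2
eef_pos: [490.7, -46.1, 82.9]
ee_rot: [3.133, 0.005, 1.534]
force: [0.2, -2.0, -1.2]
opening: 0.221
t 12.2 pos [490.65 -46.06  82.91] rot [3.13 0.   1.53] F [ 0.16 -2.05 -1.22] op 0.221 -> shift [ 6.03 -0.87 -0.12] turn 0.001
```

Contact with the blade at y≈-46 and 2 N, as predicted from the images. Pressing on in small steps.

```bash
python3 -m jog '[[1.5,0,0,0],[3,0,0,0],[3,0,0,0]]'
python3 -m jog '[[1.5,0,0,0],[3,0,0,0],[3,0,0,0]]'
python3 -m jog '[[1,0,0,0],[2,0,0,0],[2,0,0,0]]'
python3 to.py 490 -34 83 1.533
```

```text
time_s: 12.45
eef_pos: [490.7, -43.2, 82.9]
ee_rot: [3.133, 0.005, 1.534]
force: [-0.7, -2.0, 0.1]
opening: 0.218
time_s: 12.7
eef_pos: [490.9, -40.2, 82.9]
ee_rot: [3.133, 0.006, 1.534]
force: [-0.7, -3.1, 0.0]
opening: 0.219
time_s: 12.95
eef_pos: [491.2, -38.2, 83.0]
ee_rot: [3.133, 0.006, 1.534]
force: [0.3, -2.9, -0.4]
opening: 0.221
t 12.95 pos [491.16 -38.2   82.98] rot [3.13 0.01 1.53] F [ 0.33 -2.91 -0.43] op 0.221 -> shift [ 4.15 -1.31 -0.06] turn 0.001
```

```bash
python3 -m jog '[[1,0,0,0],[2,0,0,0],[2,0,0,0]]'
python3 -m jog '[[1,0,0,0],[2,0,0,0],[2,0,0,0]]'
python3 -m jog '[[0.7,0,0,0],[1,0,0,0],[1,0,0,0]]'
python3 - <<'E'
from h import *
from plant import arm
p,d=arm.read_camera("wrist");cv2.imwrite("pics/w5.png",p[:,:,::-1])
E
python3 to.py 490 -34 83 1.533
```

```text
time_s: 13.2
eef_pos: [491.5, -36.2, 83.0]
ee_rot: [3.132, 0.006, 1.534]
force: [0.0, -4.3, -0.4]
opening: 0.218
time_s: 13.45
eef_pos: [491.8, -34.2, 83.0]
ee_rot: [3.132, 0.006, 1.534]
force: [0.9, -5.4, -1.5]
opening: 0.218
time_s: 13.7
eef_pos: [492.1, -33.4, 83.1]
ee_rot: [3.131, 0.007, 1.534]
force: [0.8, -4.8, -2.0]
opening: 0.218
t 13.75 pos [492.03 -33.4   83.04] rot [3.13 0.01 1.53] F [ 0.48 -5.72 -1.94] op 0.221 -> shift [-0.68 -2.    0.02] turn 0.001
```

View pics/w5.png

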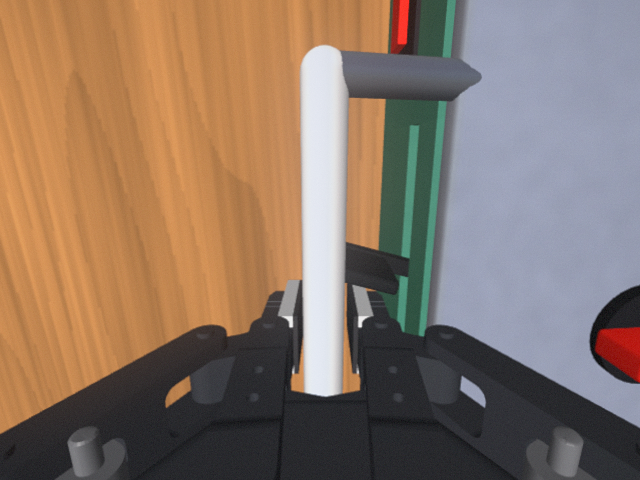

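The blade, seen at about (375,265), is swung aside by the inner finger: about 13 mm of travel at 5.5 N. I'll add a touch more, close on the bar and raise gently.

```bash
python3 -m jog '[[0.8,-0.7,0,0],[0.8,-0.7,0,0]]'
python3 -m jog '[[0.2,-0.5,0,0],[0.2,-0.5,0,0],[0.2,-0.5,0,0],[0.2,-0.5,0,0]]' -1 50
python3 to.py 490.5 -33 83 1.533
```

```text
time_s: 13.92
eef_pos: [491.8, -32.8, 83.2]
ee_rot: [3.13, 0.007, 1.534]
force: [1.1, -5.3, -1.2]
opening: 0.219
time_s: 14.25
eef_pos: [491.4, -32.8, 83.3]
ee_rot: [3.13, 0.008, 1.534]
force: [0.3, -5.3, -1.2]
opening: 0.15
t 14.25 pos [491.44 -32.83  83.32] rot [3.13 0.01 1.53] F [ 0.3  -5.33 -1.25] op 0.15 -> shift [-0.2  -0.94  0.31] turn 0.001
```

```bash
python3 -m jog '[[0.2,0,-0.8,0],[0.2,0,-1.5,0],[0.2,0,-1.5,0]]'
python3 -m jog '[[0.2,0.1,-0.8,0],[0.2,0.1,-1.5,0],[0.2,0.1,-1.5,0]]'
python3 to.py 490.5 -33 83 1.533
```

```text
time_s: 14.5
eef_pos: [491.5, -32.8, 83.8]
ee_rot: [3.129, 0.008, 1.534]
force: [4.2, -5.2, -8.1]
opening: 0.154
time_s: 14.75
eef_pos: [491.5, -32.8, 84.2]
ee_rot: [3.129, 0.008, 1.534]
force: [4.3, -5.4, -8.2]
opening: 0.152
t 14.75 pos [491.53 -32.84  84.17] rot [3.13 0.01 1.53] F [ 4.3  -5.39 -8.16] op 0.152 -> shift [-0.19 -1.03  1.16] turn 0.001
```

```bash
python3 -m jog '[[0.2,0.1,-0.8,0],[0.2,0.1,-1.5,0],[0.2,0.1,-1.5,0]]'
python3 -m jog '[[0.2,0.1,-0.8,0],[0.2,0.1,-1.5,0],[0.2,0.1,-1.5,0]]'
python3 to.py 490.5 -33 83 1.533
```

```text
time_s: 15.0
eef_pos: [491.5, -32.8, 84.5]
ee_rot: [3.129, 0.009, 1.534]
force: [3.8, -5.4, -8.8]
opening: 0.146
time_s: 15.25
eef_pos: [491.5, -32.9, 84.8]
ee_rot: [3.129, 0.009, 1.534]
force: [4.5, -6.1, -8.4]
opening: 0.15
t 15.25 pos [491.55 -32.9   84.79] rot [3.13 0.01 1.53] F [ 4.53 -6.07 -8.41] op 0.15 -> shift [-0.13 -1.06  1.78] turn 0.001
```

```bash
cat > lid.py <<'E'
from h import *
from plant import arm
import sys
np.set_printoptions(suppress=True,precision=2)
i=arm.camera_info("top");p,d=arm.read_camera("top")
# lid plane fit from top camera
v,u=np.mgrid[170:250:2,285:415:2];uv=np.c_[u.ravel(),v.ravel()].astype(float)
P=dep(i,uv,d);ok=(P[:,2]>110)&(P[:,2]<400)
for _ in range(6):
    c,r,_,_=np.linalg.lstsq(np.c_[P[ok][:,:2]-[640,-37],np.ones(ok.sum())],P[ok][:,2],rcond=None)
    res=P[:,2]-np.c_[P[:,:2]-[640,-37],np.ones(len(P))]@c; ok=abs(res)<3
print("lid tilt",np.arctan(-c[0]),"n",ok.sum(),"c",c)
E
python3 lid.py
python3 - <<'E'
from h import *
from plant import arm
np.set_printoptions(suppress=True,precision=1)
i=arm.camera_info("wrist");p,d=arm.read_camera("wrist");cv2.imwrite("pics/w6.png",p[:,:,::-1])
print(dep(i,[[323,100],[323,150],[323,200],[323,250]],d))
E
python3 to.py 490.5 -33 83 1.533
```

```text
lid tilt 0.05182094866784971 n 2144 c [ -0.05   0.   138.02]
[[493.1  46.1 152.9]
 [492.6  33.  154.1]
 [492.1  19.  154. ]
 [491.5   3.9 153.8]]
t 15.35 pos [491.53 -32.86  84.8 ] rot [3.13 0.01 1.53] F [ 4.16 -6.66 -9.1 ] op 0.147 -> shift [-0.16 -1.05  1.79] turn 0.001
```

View pics/w6.png

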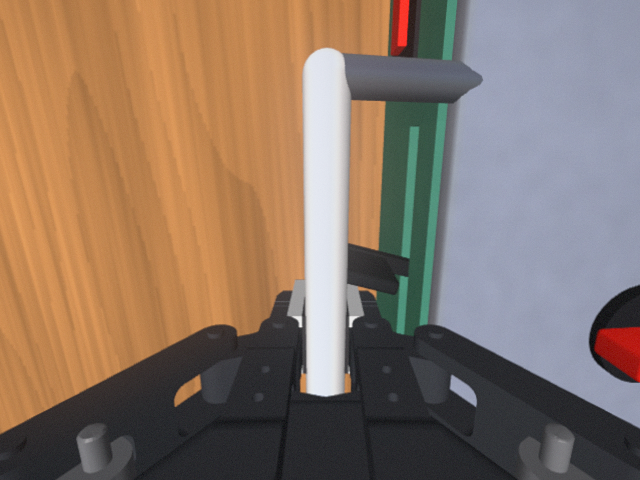

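```bash
python3 -m jog '[[1.5,0,-0.7,0],[1.5,0,-0.7,0]]'
python3 -m jog '[[1.2,0.1,-1,0],[1.2,0.1,-2,0],[1.2,0.1,-2,0]]'
python3 to.py 490.5 -33 83 1.533
```

```text
time_s: 15.52
eef_pos: [491.5, -33.0, 84.8]
ee_rot: [3.13, 0.012, 1.534]
force: [2.7, -9.8, -6.1]
opening: 0.147
time_s: 15.77
eef_pos: [491.6, -33.2, 85.6]
ee_rot: [3.13, 0.014, 1.534]
force: [4.3, -9.7, -8.9]
opening: 0.149
t 15.7667 pos [491.61 -33.16  85.6 ] rot [3.13 0.01 1.53] F [ 4.26 -9.72 -8.94] op 0.149 -> shift [ 0.16 -1.15  2.59] turn 0.001
```

```bash
python3 lid.py; python3 -m jog '[[0,0.1,-1,0],[0,0.1,-2,0],[0,0.1,-2,0]]'; python3 lid.py
```

```text
lid tilt 0.05351514817483378 n 2133 c [ -0.05   0.   138.25]
time_s: 16.07
eef_pos: [491.7, -33.2, 86.3]
ee_rot: [3.13, 0.014, 1.534]
force: [4.3, -5.3, -9.3]
opening: 0.15
lid tilt 0.05814989217891719 n 2121 c [ -0.06   0.   138.68]
```

The lid's tilt is now rising with the tool (0.052 → 0.058) at about 9 N, so it is past the catch. Continuing.

```bash
python3 -m jog '[[0,0.1,-1,0],[0,0.2,-2,0],[0,0.2,-3,0],[0,0.2,-3,0]]';python3 -m jog '[[0,0.1,-1,0],[0,0.2,-2,0],[0,0.2,-3,0],[0,0.2,-3,0]]'; python3 lid.py;python3 to.py 490.5 -33 83 1.533
```

```text
time_s: 16.45
eef_pos: [491.9, -33.3, 88.0]
ee_rot: [3.13, 0.014, 1.534]
force: [5.7, -5.6, -9.7]
opening: 0.147
time_s: 16.78
eef_pos: [492.1, -33.2, 89.7]
ee_rot: [3.129, 0.014, 1.534]
force: [5.1, -5.9, -9.8]
opening: 0.141
lid tilt 0.06879214442542295 n 2093 c [ -0.07   0.   140.02]
t 16.8333 pos [492.05 -33.21  89.64] rot [3.13 0.01 1.53] F [  6.64  -6.19 -10.17] op 0.15 -> shift [ 0.24 -1.64  6.62] turn 0.001
```

```bash
python3 -m jog '[[0,0.1,-1,0],[0,0.2,-2,0],[0,0.2,-3,0],[0,0.3,-4,0],[0,0.3,-4,0]]'; python3 lid.py;python3 -m jog '[[0,0.1,-1,0],[0,0.2,-2,0],[0,0.2,-3,0],[0,0.3,-4,0],[0,0.3,-4,0]]'; python3 lid.py;python3 to.py 490.5 -33 83 1.533
```

```text
time_s: 17.25
eef_pos: [492.4, -33.3, 92.3]
ee_rot: [3.129, 0.014, 1.533]
force: [6.5, -5.5, -10.4]
opening: 0.148
lid tilt 0.08069278693876622 n 2118 c [ -0.08   0.   141.22]
time_s: 17.72
eef_pos: [492.8, -33.2, 95.3]
ee_rot: [3.129, 0.014, 1.533]
force: [5.4, -5.7, -7.9]
opening: 0.148
lid tilt 0.09139976813197827 n 2106 c [ -0.09   0.   142.54]
t 17.7667 pos [492.83 -33.25  95.28] rot [3.13 0.01 1.53] F [ 4.77 -4.79 -8.47] op 0.147 -> shift [ 0.33 -2.49 12.25] turn 0.0
```

Past the catch: the tilt is 0.09. I'll raise it a little more, regrip the bar nearer the fingertips so the inner finger clears the lid's edge, and then follow the arc.

```bash
python3 -m jog '[[0,0.2,-3,0],[0,0.5,-6,0],[0,0.8,-9,0],[0,1.2,-12,0],[0,1.2,-12,0]]'; python3 -m jog '[[0,0,0,0],[0,0,0,0],[0,0,0,0]]' -0.5; python3 lid.py; python3 to.py 494 -33 118 1.533
```

```text
time_s: 18.18
eef_pos: [494.9, -33.3, 107.0]
ee_rot: [3.127, 0.014, 1.533]
force: [5.1, -5.3, -5.4]
opening: 0.148
time_s: 18.43
eef_pos: [494.4, -32.3, 106.9]
ee_rot: [3.128, 0.012, 1.534]
force: [0.3, -0.3, 1.4]
opening: 0.25
lid tilt 0.13503734207212978 n 2137 c [ -0.14   0.01 147.5 ]
t 18.4833 pos [494.5  -32.41 106.9 ] rot [3.13 0.01 1.53] F [ 0.54  0.13 -0.75] op 0.254 -> shift [ -0.75  -0.32 -11.1 ] turn 0.001
```

```bash
python3 -m jog '[[0,0,-5,0],[0,0,-10,0],[0,0,-14,0],[0,0,-14,0]]'; python3 -m jog '[[0,0,0,0],[0,0,0,0],[0,0,0,0]]' -1 50; python3 lid.py
python3 - <<'E'
import numpy as np
p=lambda t:np.array([-262*np.cos(t)+14*np.sin(t),262*np.sin(t)+14*np.cos(t)])
for t in np.arange(.135,.96,.055): print(round(t,3),(p(t)-p(.135)).round(1))
E
python3 to.py 494 -33 121 1.533
```

```text
time_s: 18.82
eef_pos: [495.4, -32.3, 122.5]
ee_rot: [3.125, 0.013, 1.534]
force: [-0.1, 0.4, 0.7]
opening: 0.254
time_s: 19.07
eef_pos: [494.7, -32.3, 122.4]
ee_rot: [3.126, 0.013, 1.534]
force: [-3.4, 0.3, 1.6]
opening: 0.143
lid tilt 0.13302825545570823 n 2114 c [ -0.13   0.01 147.09]
0.135 [0. 0.]
0.19 [ 3.1 14.1]
0.245 [ 7. 28.]
0.3 [11.6 41.7]
0.355 [16.9 55.1]
0.41 [23.  68.1]
0.465 [29.8 80.9]
0.52 [37.3 93.2]
0.575 [ 45.5 105.1]
0.63 [ 54.3 116.5]
0.685 [ 63.7 127.5]
0.74 [ 73.7 137.9]
0.795 [ 84.3 147.7]
0.85 [ 95.3 156.9]
0.905 [106.9 165.6]
t 19.1167 pos [494.72 -32.27 122.28] rot [3.13 0.01 1.53] F [-3.2  -0.79  1.69] op 0.147 -> shift [-0.74 -0.71  1.28] turn 0.001
```

```bash
python3 -m jog '[[0,1.5,-7,0],[0,3.1,-14,0],[0,5,-21,0],[0,7,-28,0],[0,7,-28,0]]'; python3 lid.py; python3 to.py 506.3 -32 164 1.533
```

```text
time_s: 19.53
eef_pos: [501.9, -32.6, 151.9]
ee_rot: [3.126, 0.014, 1.534]
force: [0.3, -2.5, -0.1]
opening: 0.142
lid tilt 0.24714217345142486 n 2034 c [ -0.25   0.01 160.59]
t 19.5833 pos [501.93 -32.58 151.84] rot [3.13 0.01 1.53] F [-0.14 -2.37 -1.13] op 0.144 -> shift [  0.58   4.54 -12.09] turn 0.001
```

```bash
python3 -m jog '[[0,4.5,-13,0],[0,10,-27,0],[0,16,-40,0],[0,22.7,-52,0],[0,22.7,-52,0]]'; python3 lid.py; python3 to.py 524.5 -32 203 1.533
```

```text
time_s: 20.0
eef_pos: [525.1, -33.6, 206.4]
ee_rot: [3.123, 0.016, 1.534]
force: [-1.1, -4.0, -0.0]
opening: 0.144
lid tilt 0.46936032378579823 n 1656 c [ -0.51   0.02 189.53]
t 20.05 pos [524.78 -33.57 205.85] rot [3.12 0.02 1.53] F [-0.61 -4.4   0.61] op 0.138 -> shift [ 1.61 -0.4   2.82] turn 0.001
```

```bash
python3 -m jog '[[0.5,7,-11,0],[1,15,-23,0],[1,24,-34,0],[1,33,-45,0],[1,33,-45,0]]'; python3 lid.py; python3 to.py 558.4 -32 250 1.533
```

```text
time_s: 20.47
eef_pos: [556.9, -35.0, 252.0]
ee_rot: [3.124, 0.019, 1.533]
force: [-1.5, -7.3, 1.1]
opening: 0.144
lid tilt 0.669205310580331 n 1025 c [ -0.79   0.03 223.69]
t 20.5167 pos [556.97 -34.99 252.02] rot [3.12 0.02 1.53] F [ 0.25 -7.27  0.73] op 0.14 -> shift [3.09 1.28 1.98] turn -0.0
```

```bash
python3 -m jog '[[-0.5,10,-10.5,0],[-1,20,-20,0],[-1,29,-28,0],[-1,37,-34.5,0],[-1,37,-34.5,0]]'; python3 lid.py; python3 to.py 594 -36.5 282.5 1.533
```

```text
time_s: 20.93
eef_pos: [592.5, -36.6, 286.3]
ee_rot: [3.127, 0.019, 1.533]
force: [-0.7, -1.8, -2.8]
opening: 0.145
lid tilt 0.8587859610771041 n 406 c [ -1.16   0.05 266.79]
t 20.9833 pos [592.57 -36.57 286.33] rot [3.13 0.02 1.53] F [-0.09 -1.94 -3.57] op 0.146 -> shift [0.19 1.36 3.85] turn 0.0
```

```bash
python3 -m jog '[[0,6,-5,0],[0,11,-8.5,0],[0,15,-11,0],[0,15,-11,0]]'; python3 lid.py; python3 to.py 611 -37 296.5 1.533
python3 -m jog '[[0,2,-1.4,0],[0,3,-2,0],[0,3,-2,0]]';python3 lid.py; python3 to.py 611 -37 296.5 1.533
```

```text
time_s: 21.32
eef_pos: [606.6, -37.1, 297.1]
ee_rot: [3.128, 0.019, 1.533]
force: [-3.9, -2.6, -4.4]
opening: 0.14
lid tilt 0.904524023443827 n 285 c [ -1.27   0.06 285.12]
t 21.3667 pos [606.56 -37.14 297.03] rot [3.13 0.02 1.53] F [-4.29 -1.96 -3.82] op 0.142 -> shift [0.32 4.42 0.59] turn -0.0
time_s: 21.62
eef_pos: [608.6, -37.2, 298.5]
ee_rot: [3.13, 0.019, 1.533]
force: [-3.5, -2.6, -5.1]
opening: 0.141
lid tilt 0.6099719568171383 n 34 c [ -0.7    0.17 255.48]
t 21.6667 pos [608.66 -37.22 298.48] rot [3.13 0.02 1.53] F [-4.23 -3.43 -3.82] op 0.139 -> shift [0.34 2.31 2.  ] turn -0.0
```

```bash
python3 -m jog '[[0,2,-1.3,0],[0,3,-2,0],[0,3,-2,0]]'; python3 to.py 611 -37 296.5 1.533
python3 -m jog '[[0,1.5,-1,0],[0,2,-1.4,0],[0,2,-1.4,0]]'; python3 to.py 611 -37 296.5 1.533
```

```text
time_s: 21.92
eef_pos: [610.7, -37.3, 299.9]
ee_rot: [3.132, 0.019, 1.533]
force: [-5.0, -3.2, -5.0]
opening: 0.14
t 21.9167 pos [610.69 -37.33 299.87] rot [3.13 0.02 1.53] F [-5.01 -3.17 -5.  ] op 0.14 -> shift [0.4  0.26 3.37] turn -0.0
time_s: 22.17
eef_pos: [610.9, -37.3, 300.1]
ee_rot: [3.137, 0.019, 1.533]
force: [-6.2, -2.7, -5.1]
opening: 0.143
t 22.1667 pos [610.87 -37.32 300.11] rot [3.14 0.02 1.53] F [-6.23 -2.7  -5.14] op 0.143 -> shift [0.39 0.1  3.6 ] turn -0.0
```

```bash
python3 -m jog '[[0,1.5,-1,0],[0,3,-2.1,0],[0,3,-2.1,0]]'; python3 to.py 611 -37 296.5 1.533
python3 - <<'E'
from h import *
from plant import arm
p,d=arm.read_camera("scene");cv2.imwrite("pics/s7.png",p[:,:,::-1])
p,d=arm.read_camera("wrist");cv2.imwrite("pics/w7.png",p[:,:,::-1])
E
```

```text
time_s: 22.42
eef_pos: [610.6, -37.3, 300.2]
ee_rot: [-3.137, 0.019, 1.532]
force: [-9.3, -2.5, -6.0]
opening: 0.139
t 22.4167 pos [610.58 -37.31 300.17] rot [-3.14  0.02  1.53] F [-9.29 -2.52 -6.03] op 0.139 -> shift [0.39 0.42 3.66] turn -0.001
```

View pics/s7.png

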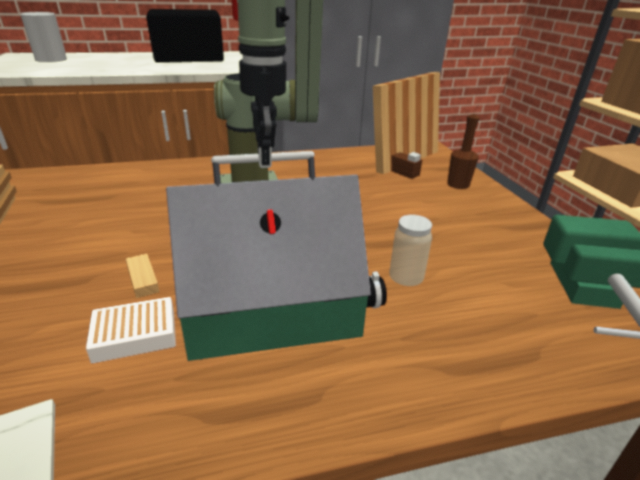

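View pics/w7.png

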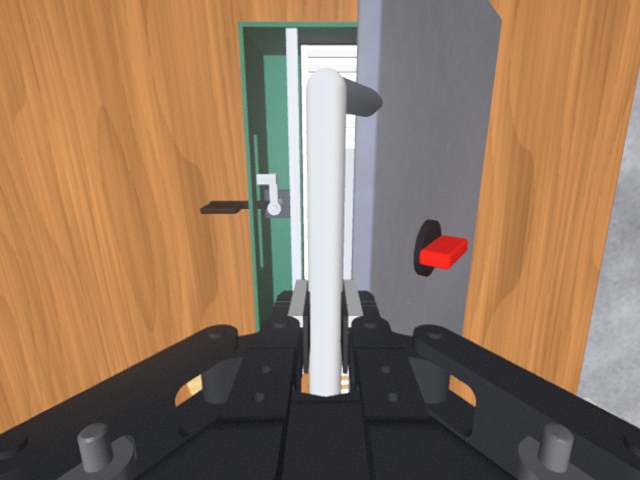

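The lid is at its stop: no motion at about 11 N. In the picture it stands open, and the blade at (225,207) has sprung back. Releasing and moving away.

```bash
python3 -m jog '[[0,-0.5,0.3,0],[0,-0.5,0.3,0],[0,-0.5,0.3,0],[0,-0.5,0.3,0]]' -0.45
python3 to.py 611 -37 360 1.533
python3 -m jog '[[0,-1,-10,0],[0,-1,-22,0],[0,-1,-38,0],[0,-1,-55,0],[0,-1,-75,0]]'
python3 -m jog '[[0,-20,-10,0],[0,-45,-15,0],[0,-75,-15,0],[0,-110,-15,0],[0,-110,-15,0]]'
python3 lid.py
python3 - <<'E'
from h import *
from plant import arm
np.set_printoptions(suppress=True,precision=2)
i=arm.camera_info("scene");p,d=arm.read_camera("scene");cv2.imwrite("pics/s8.png",p[:,:,::-1])
v,u=np.mgrid[195:295:3,190:350:3];P=dep(i,np.c_[u.ravel(),v.ravel()].astype(float),d)
ok=np.ones(len(P),bool)
for _ in range(8):
    m=P[ok].mean(0);n=np.linalg.svd(P[ok]-m,full_matrices=False)[2][2];ok=abs((P-m)@n)<4
print("lid angle",np.arctan2(abs(n[0]),abs(n[2])),ok.sum())
for l in ["jar","offcut","spare_filter"]: print(l,arm.find_in("scene",l)[:1])
E
python3 to.py 611 -37 360 1.533
```

```text
time_s: 22.85
eef_pos: [611.5, -36.8, 301.6]
ee_rot: [3.141, 0.019, 1.533]
force: [-1.2, 0.3, 0.2]
opening: 0.274
t 22.85 pos [611.51 -36.84 301.64] rot [3.14 0.02 1.53] F [-1.2   0.3   0.19] op 0.274 -> shift [ -1.27  -0.46 -58.35] turn 0.0
time_s: 23.27
eef_pos: [610.8, -35.2, 378.9]
ee_rot: [3.139, 0.019, 1.533]
force: [1.0, 0.6, -0.5]
opening: 0.278
time_s: 23.68
eef_pos: [496.3, -29.9, 395.8]
ee_rot: [3.139, 0.019, 1.533]
force: [-0.4, -0.1, -0.7]
opening: 0.273
lid tilt 0.8336235633903707 n 255 c [ -1.1   -0.01 286.67]
lid angle 0.9497276974142559 1787
jar [{'centre': [607.3, 287.7, 92.2], 'confidence': 0.93}]
offcut [{'centre': [480.7, -309.0, 29.5], 'confidence': 0.76}]
spare_filter [{'centre': [671.8, -316.4, 40.9], 'confidence': 0.83}]
t 23.9333 pos [502.05 -30.98 394.77] rot [3.14 0.02 1.53] F [-0.7  -0.44 -0.42] op 0.276 -> shift [ -1.28 108.93  35.35] turn 0.0
```

View pics/s8.png

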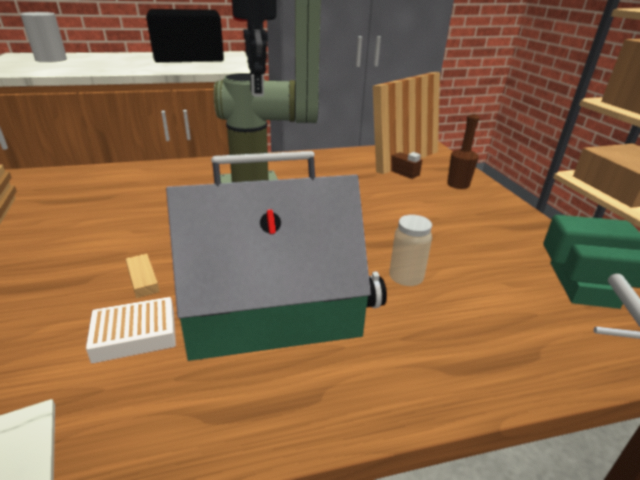

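The lid stands at 0.950 rad, the gripper is clear of it, and the jar, offcut and filter appear at the same pixels as at the start. I'm handing in.

```bash
python3 -c "
from plant import arm
print(arm.finish_job())"
```

```text
the job is handed in; nothing more can be done
None
```

The dust-filter box is open and I have handed the job in. The lid stands at its stop, 0.950 rad by a plane fit, and the gripper is clear of it. It took about 24 s.

- **Latch:** I turned the wing clockwise by about 1.45 rad. Afterwards the picture put it at about 1.56, fully open.
- **Catch:** I lifted the rail until the wrist force rose from 6 to 10 N after about 13 mm, then eased off. Feeling along under the rail, I met the blade at 2 N, where the images had put it. I pressed it about 13 mm towards the spigot at 5 to 6 N, then raised the lid past it at 9 to 10 N.
- **Opening:** I regripped the bar higher on the fingers, swung the lid along its arc to the stop, feeling about 11 N there, let go and withdrew.

Last checks:
- **Neighbours:** The jar and offcut are within 4 mm of where the scene camera first found them. That camera did not find the spare filter at the start, so I have no like-for-like number for it; it appears at the same pixels in both pictures.
- **Lid angle:** The top-camera tilt fit read only 0.83 at the end, but little of the lid was still in its view. I relied on the scene-camera fit of 0.950.

Things that did not go as expected:
- **First wing grasp:** The gripper closed on nothing, because the real fingertips sit about 29 mm above the reported TCP. I measured the offset and allowed for it from then on.
- **Side force at the catch:** While the bar was gripped, the side force reached about 10 N for a moment. The tool hardly moved then, so I think most of it went into the gripped bar rather than the blade, but I could not separate the two.

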